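Tilt the pile of yellow note pads into its holder

TASK

Pick up the two yellow note pads together, as one pile, and put the pile into the blue pad holder by tilting it in: hold it clearly tilted along its length, bring its lower short edge down into the holder at one end wall, then let the other end down, so that in the end both pads lie flat in the holder, one on the other. Leave the red note pad where it is.

Things in the scene. Friction and masses are not known exactly. Their poses are not given: they have to be found in the camera images.
- pad_low: Lower of two equal yellow note pads lying in a flush pile: rigid slab 52 (its x) x 74 (y) x 14 mm (z), 0.09 kg. Origin: centre of its underside, z up. The 28 mm high pile is gripped across the 52 mm width (along x) at mid-length, both pads between the fingers, fingertips a few mm above the table. Pile and red pad may trade places (left or right of the holder).
- pad_top: Upper yellow note pad, same size; origin: centre of its underside, 14 mm above that of pad_low, same axes.
- holder: Blue open pad holder, fixed. Origin: footprint centre on the table, z up. Inside 62 (x) x 84 mm (y); floor 10 mm up; 4 mm walls to 32 mm. End walls at y = +-42 mm; the long sides have walls only 12 mm in from each corner, leaving 60 mm finger cut-outs open to the table (floor there 44 mm wide). Pads go in with length along its y, either way round, low edge at either end; a tilt of 15 deg suits.
- red_pad: A single red note pad, 70 x 98 x 12 mm, loose on the table: not part of the job, to be left where it is. Origin: centre of its underside.
Mind the look-alikes: they are no part of the job. What is shaped like the pad_low but green is not meant. What is shaped like the pad_top but green is not meant.

How it is judged:
By the outcome, as a careful person would: the job done as asked, in the order asked, and still so for the second after the job is handed in, with the robot touching nothing.
It also fails if it takes over 40 s, if anything falls off the work surface, if the arm or the gripper's body presses on something with over 40 N, if the wrist force passes 120 N, or if a joint passes its speed limit or range.

ROBOT

A 6-joint arm with a two-finger parallel gripper is mounted at the origin on a cart in front of the work surface, level with it; the furniture and walls round the work are solid. World frame = base frame: x ahead of the robot, y to its left, z up, the work surface at z = 0. Lengths are in m, angles in degrees, forces in N, time in s.
With the tool pointing down it reaches from about 0.3 to 0.75 m from the base axis. Payload 8.5 kg.
Tool frame: the origin (TCP) lies midway between the tips of the shut fingers; the grasp point (between the pads) lies 19 mm behind it (env.tcp_to_grasp is the z of the grasp point in the tool frame, in m); z points along the fingers, y is the line along which they close (so a half turn about z gives the same grasp; the last joint's range is limited). The gripper opens to 85 mm and grips with 20 to 120 N. Pads are 22 mm wide; open, the fingers measure 114 mm over their backs; the gripper's body (76 mm by 85 mm) begins 54 mm behind the grasp point. The pads swing forward as they close: fully open they stand 13 mm farther back than shut.
Start: joints at [51.033, 21.807, 74.336, -0, 83.858, -12.336], TCP at [0.247, 0.492, 0.231] pointing down, gripper open.
Joint ranges: [-178.18, 178.18], [-50.72, 133.34], [12.68, 142.11], [-81.47, 261.47], [9.98, 163.14], [-165.26, 165.26]. Speed limits (degrees/s): [136.94, 136.94, 180, 180, 180, 180].

INTERFACE

Orientations are given as a 3x3 rotation matrix whose columns are the frame's x, y, z axes.
In Python, from rig import env, imaging, job, models gives the robot as it stands. The module is installed in compiled form; this text tells all that it offers.
- The arm moves only by the tool jog_arm, never from a script. Its argument "plan" is text: rows parted by semicolons, each of 7 numbers parted by spaces: the turn, a rotation vector about the tool's x, y, z in degrees, then the shift along the tool's x, y, z in cm, then the closure in counts, from 0 (fully open) to 255 (shut). In form: rx ry rz x y z claw; .... A call has 1 to 10 rows; each row shifts and turns the commanded pose from where the row before left it, along the tool's axes as they then stand; what a row does not reach is not made up. A row lasts 1/12 s, in which the tool goes at most 41.7 mm and 7.16 degrees, less where a joint would pass 70% of its speed; a pose out of reach is approached as far as the arm can. A call with a gripper value outside its range is refused whole. The fingers move at their own pace and stop on an object; "grip_force" is the grip in N (left out, the last holds). Time passes only in rows, so rows that do not move let the fingers close. It gives the time, the measured TCP pose, the force, the opening and the grip force at its end, in the units of the state.
- env.observe(): the state, without advancing time (a new reading comes with each control period).
- imaging.get_image(name): name is "scene" or "top" or "wrist"; returns a dict with "pixels" (400x640x3 uint8, red, green, blue), "depth" (400x640 float32, m along the optical axis (not along the pixel's ray), 0 where there is no reading), "fov_y" (degrees; the focal length in pixels is half the picture's height over the tangent of half this angle, whatever the lens; pixels are square), "cx", "cy" (the principal point, pixels), "distortion" ([k1, k2, p1, p2, k3] as OpenCV has them; the pictures are not rectified), "world_from_camera" (4x4, takes a point from camera to world coordinates). Camera axes: x right, y down, z forward; pixel columns grow to the right and rows downward; lengths in m; the calibration is good to about 2 mm. A picture is of the moment at which its call begins.
- job.close_job(): hands the job in; it is judged then, once.
Trained networks look in the newest picture that a camera, given by its name, has taken for a name from the list of things; names that differ only in an ending like _2 or _b are one class to them, and where a whole thing is asked for, a point or a joint stands for the part that bears it (a point fixed in the world has none). Each returns a list of dicts, best first, with "confidence" (0 to 1); they miss things now and then, are a little off and sometimes report something else, mostly with a low value. They report only what shows in the picture. A call takes as long as a camera call. They do not tell look-alikes from the thing itself.
- models.outline_of(camera, query): "region" (400x640 bool, what is visible of it) and "bbox" ([centre column, centre row, width, height] in pixels, round what is visible of it).
- models.tip_of(camera, query): "at" ([column, row] in pixels: a listed point, or the origin of a listed thing).
The state is a dict: "time_s": time; "q": joint angles; "qvel": joint speeds; "joint_efforts": joint torques, N m; "position": TCP position; "tool_rot": TCP orientation; "ft_force": force on the tool from outside, world axes, zero at the start; "wrist_torque": the same for the moment, N m; "grip_width": finger opening in m; "gripper_force": force on a finger pad.
Only numpy, scipy, OpenCV 4.12 (cv2) and the standard library are available. Lean on these libraries where they do the work, as an engineer would, in place of code of your own. Each camera call takes 0.05 s, during which the arm holds its last target. There are 200 camera calls.

## Working session

There is one attempt and no reset: what is moved stays moved. The work goes in short steps, Python scripts to look and compute and a tool call to move; the robot and the scene stay as the last step left them, time stands still between calls to the robot, and variables do not carry over. Pictures are saved under pics/ and viewed, at most 10 in all, crops included, and the job is handed in when it is done.

Besides the shell and the picture viewer there is one more tool, called after "Request:" as a command line: name --argument value ..., lists and objects as JSON in quotes. jog_arm: Moves the arm, as the interface text tells. Its arguments: {"type":"object","properties":{"plan":{"type":"string"},"grip_force":{"type":"number"}},"required":["plan"]}

```bash
mkdir -p pics; cat > h.py <<'E'
import numpy as np, cv2
from rig import env, imaging, job, models
def cloud(im):
    h,w=im["depth"].shape; f=h/2/np.tan(np.radians(im["fov_y"])/2)
    K=np.array([[f,0,im["cx"]],[0,f,im["cy"]],[0,0,1]])
    u,v=np.meshgrid(np.arange(w),np.arange(h))
    p=cv2.undistortPoints(np.stack([u,v],-1).reshape(-1,1,2).astype(np.float64),K,np.array(im["distortion"],float)).reshape(h,w,2)
    d=im["depth"][...,None].astype(float)
    c=np.concatenate([p*d,d],-1); T=np.array(im["world_from_camera"])
    return c@T[:3,:3].T+T[:3,3]
def save(n,px): cv2.imwrite(f"pics/{n}.png",cv2.cvtColor(px,cv2.COLOR_RGB2BGR))
def rect(P):
    (c,s,a)=cv2.minAreaRect((P[:,:2]*1000).astype(np.float32)); return np.round(c,1),np.round(s,1),round(a,1)
E
python3 - <<'E'
from h import *
ims={n:imaging.get_image(n) for n in("top","scene")}
save("a",np.vstack([ims["top"]["pixels"]]));save("b",ims["scene"]["pixels"])
for n in ims:
  W=cloud(ims[n]); hsv=cv2.cvtColor(ims[n]["pixels"],cv2.COLOR_RGB2HSV)
  for q in("pad_low","pad_top","holder","red_pad"):
    for r in models.outline_of(n,q)[:4]:
      m=r["region"]&(ims[n]["depth"]>0)
      P=W[m]; 
      if len(P)<10: continue
      z=np.percentile(P[:,2],[5,50,95]).round(4)
      print(n,q,round(r["confidence"],2),np.round(r["bbox"]),z,np.median(hsv[m],0),rect(P[abs(P[:,2]-z[2])<.004]))
print(env.observe()["position"],env.tcp_to_grasp)
E
```

```text
top pad_low 0.6 [385. 250.  28.  35.] [0.009  0.0132 0.017 ] [ 67. 164.  86.] (array([389.5, -72. ]), array([50.5, 74.5]), 71.0)
top pad_top 0.96 [401. 210.  30.  22.] [0.022  0.0277 0.0311] [ 25.  132.5 126. ] (array([ 498.8, -116.1]), array([71.4, 52.5]), 88.8)
top pad_top 0.83 [416. 150.  29.  34.] [0.0086 0.0133 0.0169] [ 67. 164.  85.] (array([ 647.1, -157.7]), array([72. , 52.8]), 58.5)
top holder 0.78 [330. 192.  46.  37.] [0.0006 0.0102 0.0326] [110. 182. 132.] (array([541.3,  54.1]), array([91.8, 70.3]), 75.7)
top red_pad 0.94 [234. 209.  46.  31.] [0.002  0.0116 0.0153] [  3. 140. 119.] (array([492.6, 295.8]), array([99.1, 70.7]), 81.5)
scene pad_low 0.83 [405. 263.  51.  17.] [0.0019 0.0082 0.0142] [24. 64. 83.] (array([ 479.9, -128.5]), array([42.1, 87.9]), 33.1)
scene pad_low 0.63 [347. 273.  54.  33.] [0.0012 0.0142 0.0159] [ 66.  99. 102.] (array([389., -71.]), array([55.3, 77.2]), 70.3)
scene pad_low 0.25 [228. 198.  56.  27.] [0.0043 0.0125 0.0141] [  2. 107. 134.] (array([491.1, 297. ]), array([103. ,  74.3]), 80.8)
scene pad_top 0.83 [401. 251.  50.  29.] [0.0164 0.0283 0.0299] [ 24.  96. 144.] (array([ 497.8, -116.8]), array([75.6, 57.8]), 87.8)
scene pad_top 0.55 [458. 233.  49.  29.] [0.0026 0.0143 0.016 ] [ 66.  95. 100.] (array([ 647.2, -157.2]), array([79.5, 54.7]), 59.6)
scene holder 0.85 [336. 216.  58.  40.] [0.0089 0.0167 0.0324] [113.  94.  80.] (array([539.8,  54.4]), array([94.7, 69.5]), 75.2)
scene red_pad 0.64 [229. 200.  53.  26.] [0.0036 0.0125 0.0141] [  2. 107. 134.] (array([491.1, 297. ]), array([103. ,  74.3]), 80.8)
scene red_pad 0.44 [404. 264.  52.  14.] [0.0021 0.0084 0.0142] [24. 64. 83.] (array([ 480.2, -131.3]), array([40.6, 85. ]), 36.0)
[0.24649073 0.4916462  0.23125815] -0.0187
```

View pics/a.png

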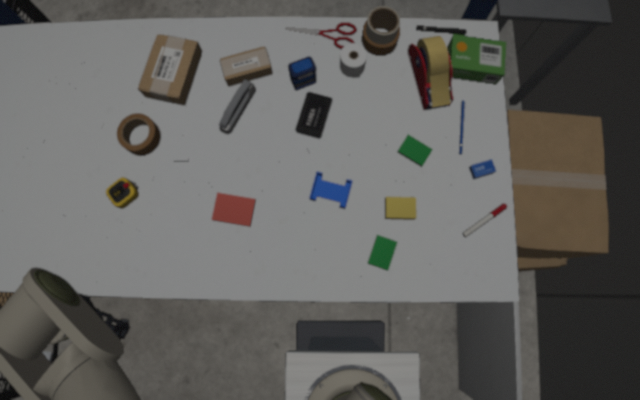

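View pics/b.png

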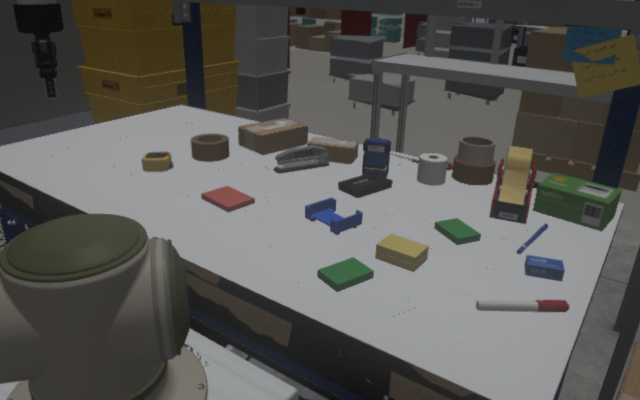

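Candidates for the pile in the top image:
- Yellow pile at (401,208), top at 28 mm, about 52x74 mm.
- Green pads at (383,252) and (415,150), 14 mm high, so look-alikes.
- Red pad at (234,209), and the yellow tape measure at (122,192).

I choose the yellow pile at (401,208). The holder is at (330,190).

```bash
cat >> h.py <<'E'
from scipy.spatial.transform import Rotation as R
def rel(pos,Rt,n=None):
    s=env.observe(); R0=np.array(s["tool_rot"]); p0=np.array(s["position"])
    print("rotvec(tool)",R.from_matrix(R0.T@Rt).as_rotvec(degrees=True).round(2),"shift cm in old tool",(R0.T@(pos-p0)*100).round(2),"in new tool",(Rt.T@(pos-p0)*100).round(2))
def down(a):  # a: yaw of tool x in world, deg; z down
    c,s=np.cos(np.radians(a)),np.sin(np.radians(a)); return np.array([[c,s,0],[s,-c,0],[0,0,-1.]])
E
python3 - <<'E'
from h import *
s=env.observe(); print(np.round(s["tool_rot"],3),s["grip_width"])
im=imaging.get_image("top"); save("c",cv2.resize(im["pixels"][170:280,290:430],None,fx=4,fy=4,interpolation=cv2.INTER_CUBIC))
for a in(88.8,-91.2): rel(np.array([.4985,-.1165,.2]),down(a))
E
```

```text
[[-0.894  0.448 -0.   ]
 [ 0.448  0.894 -0.   ]
 [ 0.    -0.    -1.   ]] 0.08531097854634569
rotvec(tool) [-1.000e-02  0.000e+00  6.457e+01] shift cm in old tool [-49.78 -43.06   3.13] in new tool [-60.27  26.47   3.13]
rotvec(tool) [-0.0000e+00 -1.0000e-02 -1.1543e+02] shift cm in old tool [-49.78 -43.06   3.13] in new tool [ 60.27 -26.47   3.13]
```

View pics/c.png

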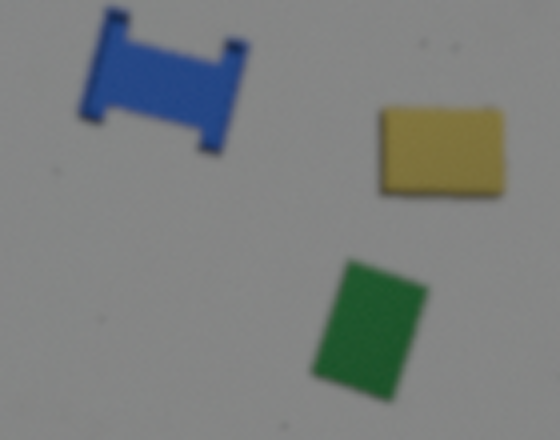

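The crop confirms the choice: yellow pile at crop (443,150), green look-alike at (370,330), and holder at (163,80) with its long axis sloping.

Request:
jog_arm --plan "0 0 0 -3.11 -2.69 0 0;0 0 0 -3.11 -2.69 0 0;0 0 0 -3.11 -2.69 0 0;0 0 0 -3.11 -2.69 0 0;0 0 0 -3.11 -2.69 0 0;0 0 0 -3.11 -2.69 0 0;0 0 0 -3.11 -2.69 0 0;0 0 0 -3.11 -2.69 0 0;0 0 0 -3.11 -2.69 0 0;0 0 0 -3.11 -2.69 0 0" --grip_force 60

```text
time_s: 1.38
position: [0.4042, 0.1098, 0.2316]
tool_rot: [[-0.894, 0.448, 0.001], [0.448, 0.894, 0.0], [-0.001, 0.0, -1.0]]
ft_force: [-0.0, 0.8, 0.4]
grip_width: 0.0851
gripper_force: 0.0
```

Request:
jog_arm --plan "0 0 0 -3.11 -2.69 0 0;0 0 0 -3.11 -2.69 0 0;0 0 0 -3.11 -2.69 0 0;0 0 0 -3.11 -2.69 0 0;0 0 0 -3.11 -2.69 0 0;0 0 0 -3.11 -2.69 0 0;0 0 7 0 0 0 0;0 0 7 0 0 0 0;0 0 7 0 0 0 0;0 0 7 0 0 0 0"

```text
time_s: 2.22
position: [0.4984, -0.1165, 0.2312]
tool_rot: [[-0.573, 0.819, -0.0], [0.819, 0.573, 0.0], [0.0, -0.0, -1.0]]
ft_force: [-0.3, 0.1, 0.4]
grip_width: 0.0856
gripper_force: 0.0
```

Request:
jog_arm --plan "0 0 7 0 0 0 0;0 0 7 0 0 0 0;0 0 7 0 0 0 0;0 0 7 0 0 0 0;0 0 7 0 0 0 0;0 0 1.6 0 0 0 0;0 0 0 0 0 0 0;0 0 0 0 0 0 0"

```text
time_s: 2.88
position: [0.4984, -0.1161, 0.2313]
tool_rot: [[0.02, 1.0, -0.0], [1.0, -0.02, 0.0], [0.0, -0.0, -1.0]]
ft_force: [-0.0, -0.5, 0.7]
grip_width: 0.0849
gripper_force: 0.0
```

```bash
python3 - <<'E'
from h import *
s=env.observe(); print(s["time_s"],s["q"],s["position"],s["ft_force"])
for n in("wrist","top"):
  im=imaging.get_image(n); W=cloud(im); 
  if n=="wrist": save("d",im["pixels"])
  hsv=cv2.cvtColor(im["pixels"],cv2.COLOR_RGB2HSV); d=im["depth"]>0
  m=(abs(hsv[...,0].astype(int)-25)<6)&(hsv[...,1]>90)&d&(abs(W[...,2]-.028)<.005)&(np.hypot(W[...,0]-.4985,W[...,1]+.1165)<.07)
  print(n,"pile",m.sum(),np.median(W[m][:,2]) if m.any() else 0, rect(W[m]) if m.any() else 0)
  m=(abs(hsv[...,0].astype(int)-112)<8)&(hsv[...,1]>90)&d&(np.hypot(W[...,0]-.541,W[...,1]-.054)<.08)
  if m.any():
    k=m&(W[...,2]>.027); print("holder top",rect(W[k]),"all",rect(W[m]),np.percentile(W[k][:,2],50))
rel(np.array([.4985,-.1165,.1]),down(88.8))
E
```

```text
2.8833 [-2.63904003e+01  1.79663915e+01  8.02705884e+01  2.58757535e-04
  8.17651728e+01 -2.52396166e+01] [ 0.49840812 -0.11613689  0.23131396] [-0.01163444 -0.5496832   0.70914878]
wrist pile 2952 0.026849870847581225 (array([ 496.1, -116.8]), array([73.9, 50.9]), 89.7)
holder top (array([529.5,  17.4]), array([16.4, 69.2]), 75.2) all (array([537. ,  37.7]), array([58.8, 74.5]), 76.8) 0.030376525425446776
top pile 0 0 0
holder top (array([540. ,  54.7]), array([89.1, 67.3]), 75.7) all (array([540.1,  54.7]), array([89.1, 67.4]), 75.7) 0.03149485611283498
rotvec(tool) [0.   0.   0.04] shift cm in old tool [-3.000e-02  1.000e-02  1.313e+01] in new tool [-3.000e-02  1.000e-02  1.313e+01]
```

View pics/d.png

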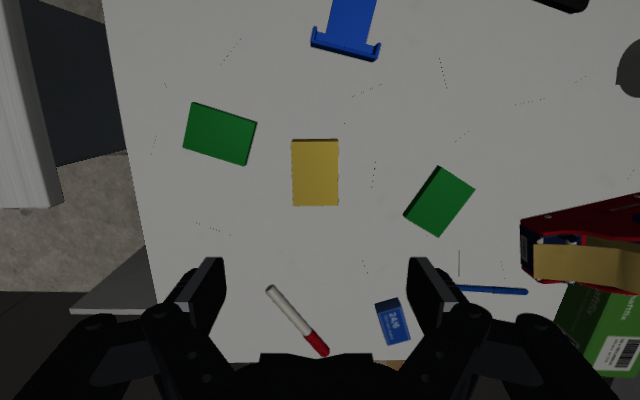

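The wrist view shows the yellow pile at (315,172), nearly aligned with the fingers. The fingers have free space on both sides of it, and the green pads are clear.

Request:
jog_arm --plan "0 0 -0.5 -0.06 -0.09 0 0;0 0 0 0 0 4 0;0 0 0 0 0 4 0;0 0 0 0 0 4 0;0 0 0 0 0 4 0;0 0 0 0 0 3 0;0 0 0 0 0 2 0;0 0 0 0 0 1.2 0;0 0 0 0 0 0.7 0;0 0 0 0 0 0 0"

```text
time_s: 3.82
position: [0.497, -0.1166, 0.0013]
tool_rot: [[0.012, 1.0, -0.002], [1.0, -0.012, 0.001], [0.001, -0.002, -1.0]]
ft_force: [-0.3, -0.5, -0.8]
grip_width: 0.0851
gripper_force: 0.0
```

Request:
jog_arm --plan "0 0 0 0 0 0 255;0 0 0 0 0 0 255;0 0 0 0 0 0 255;0 0 0 0 0 0 255;0 0 0 0 0 0 255;0 0 0 0 0 0 255;0 0 0 0 0 0 255;0 0 0 0 0 0 255"

```text
time_s: 4.48
position: [0.498, -0.117, 0.0036]
tool_rot: [[0.012, 1.0, 0.002], [1.0, -0.012, -0.001], [-0.001, 0.002, -1.0]]
ft_force: [-0.7, 0.8, 5.9]
grip_width: 0.0508
gripper_force: 63.5
```

Request:
jog_arm --plan "0 0 0 0 0 -1 255;0 0 0 0 0 -2 255;0 0 0 0 0 -3 255;0 0 0 0 0 -3 255;0 0 0 0 0 0 255;0 0 0 0 0 0 255"

```text
time_s: 4.98
position: [0.498, -0.1169, 0.0942]
tool_rot: [[0.013, 1.0, 0.003], [1.0, -0.013, -0.002], [-0.002, 0.003, -1.0]]
ft_force: [-0.2, 0.3, -3.5]
grip_width: 0.0508
gripper_force: 63.4
```

```bash
python3 - <<'E'
from h import *
s=env.observe(); print(s["time_s"],s["position"],s["ft_force"],s["grip_width"])
out=[]
p0=np.array(s["position"]); Rt=np.array(s["tool_rot"])
for n in("wrist","scene"):
  im=imaging.get_image(n); W=cloud(im)
  out.append(im["pixels"])
  hsv=cv2.cvtColor(im["pixels"],cv2.COLOR_RGB2HSV); d=im["depth"]>0
  L=(W-p0)@Rt
  m=(abs(hsv[...,0].astype(int)-25)<7)&(hsv[...,1]>50)&d&(np.linalg.norm(W-p0,axis=-1)<.07)
  if m.any(): print(n,m.sum(),"tool frame min/max mm",(np.percentile(L[m],[1,50,99],axis=0)*1000).round(1))
save("e",cv2.resize(np.vstack([out[0][250:400],out[1][150:350]]),None,fx=1.25,fy=1.25))
g=np.array([.5405,.0545,.13])
for a in(75.7,): rel(g,down(a))
E
```

```text
4.9833 [ 0.49799218 -0.11690468  0.0942027 ] [-0.2170294   0.33286262 -3.50373759] 0.05078583446509679
wrist 19951 tool frame min/max mm [[-35.3 -26.1 -24.5]
 [  9.4  -0.7 -23.1]
 [ 37.3  24.6   1.4]]
scene 935 tool frame min/max mm [[-36.5 -27.8 -26.2]
 [-17.6 -21.6 -19. ]
 [ 36.2  24.9   2.3]]
rotvec(tool) [-0.07 -0.02 13.57] shift cm in old tool [17.15  4.14 -3.8 ] in new tool [17.64 -0.   -3.81]
```

View pics/e.png

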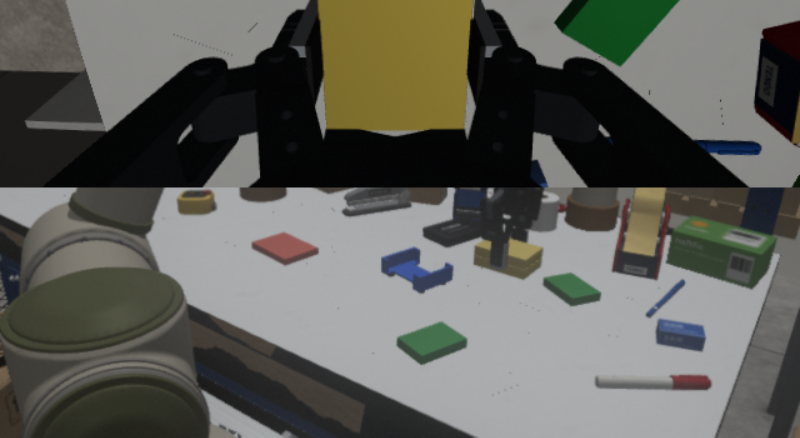

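Both pads are held flush: the wrist crop shows the pile between the fingers, and the scene crop shows it hanging at (508,255). The holder is free at (417,270). Next I move over the holder and tilt.

Request:
jog_arm --plan "0 0 6.8 0 0 0 255;0 0 6.8 0 0 0 255;0 0 0 2 0 0 255;0 0 0 3.5 0 0 255;0 0 0 3.5 0 0 255;0 0 0 3.5 0 0 255;0 0 0 3.1 0 0 255;0 0 0 2 0 0 255;0 0 0 0 0 0 255"

```text
time_s: 5.83
position: [0.5407, 0.0573, 0.0909]
tool_rot: [[0.244, 0.97, -0.003], [0.97, -0.244, 0.001], [0.0, -0.003, -1.0]]
ft_force: [-0.3, -0.1, -2.0]
grip_width: 0.0507
gripper_force: 63.3
```

Request:
jog_arm --plan "0 4 0 0 0 0 255;0 5 0 0 0 0 255;0 4 0 0 0 0 255;0 2 0 0 0 0 255;0 0 0 0 0 0 255;0 0 0 0 0 0 255"

```text
time_s: 6.33
position: [0.5405, 0.053, 0.0915]
tool_rot: [[0.241, 0.969, 0.062], [0.936, -0.249, 0.25], [0.257, -0.002, -0.966]]
ft_force: [0.2, -0.4, -1.7]
grip_width: 0.051
gripper_force: 63.3
```

```bash
cat >> h.py <<'E'
H=np.array([.5403,.0543,0]); A=75.7
def tgt(th,s,h):
    u=np.array([np.cos(np.radians(A)),np.sin(np.radians(A)),0])
    return H+u*s/1000+np.array([0,0,h/1000]), down(A)@R.from_euler("y",th,degrees=True).as_matrix()
E
python3 - <<'E'
from h import *
s=env.observe(); print(s["time_s"],s["position"],s["ft_force"],s["grip_width"])
im=imaging.get_image("top"); W=cloud(im); hsv=cv2.cvtColor(im["pixels"],cv2.COLOR_RGB2HSV)
sc=imaging.get_image("scene"); save("f",cv2.resize(sc["pixels"][150:290,240:440],None,fx=3,fy=3))
rel(*tgt(15,.8,40)); rel(*tgt(15,.8,24))
E
```

```text
6.3333 [0.54054918 0.05300633 0.09145616] [ 0.2459357  -0.39598839 -1.73349967] 0.05098880013610412
rotvec(tool) [-0.04  0.07 -0.03] shift cm in old tool [-1.23 -0.06  5.05] in new tool [-1.23 -0.07  5.04]
rotvec(tool) [-0.04  0.07 -0.03] shift cm in old tool [-1.64 -0.06  6.59] in new tool [-1.65 -0.07  6.59]
```

View pics/f.png

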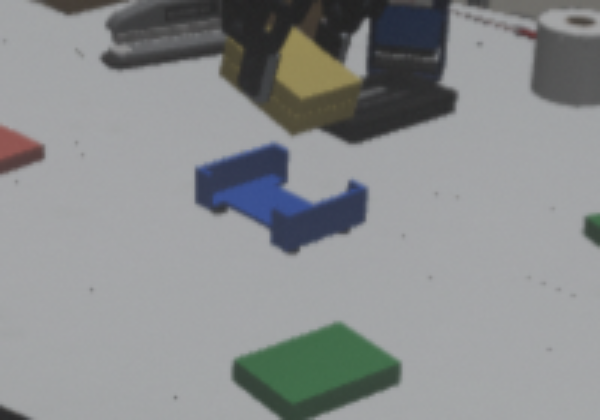

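The view shows the pile tilted above the holder, with its low end toward the near right end wall at (320,215). Now I lower it.

Request:
jog_arm --plan "0 0 0 -0.31 -0.03 1.25 255;0 0 0 -0.61 -0.04 2.5 255;0 0 0 -0.31 0 1.3 255;0 0 0 -0.15 0 0.6 255;0 0 0 -0.14 0 0.5 255;0 0 0 -0.06 0 0.25 255;0 0 0 0 0 0 255;0 0 0 0 0 0 255"

```text
time_s: 7.1
position: [0.5411, 0.0552, 0.027]
tool_rot: [[0.239, 0.969, 0.065], [0.936, -0.247, 0.25], [0.259, 0.001, -0.966]]
ft_force: [0.6, -0.7, -1.7]
grip_width: 0.051
gripper_force: 63.2
```

```bash
python3 - <<'E'
from h import *
s=env.observe(); print(s["time_s"],s["position"],s["ft_force"],s["wrist_torque"],s["grip_width"])
sc=imaging.get_image("scene"); save("g",cv2.resize(sc["pixels"][160:260,270:410],None,fx=4,fy=4))
rel(*tgt(15,.8,24)); rel(*tgt(10,.6,20.7)); rel(*tgt(0,0,14))
E
```

```text
7.1 [0.54109109 0.05521321 0.02700653] [ 0.59492826 -0.68380153 -1.74735677] [-0.25432108  0.01991961  0.02448043] 0.05095518671547728
rotvec(tool) [ 0.08  0.   -0.01] shift cm in old tool [-0.1  -0.06  0.29] in new tool [-0.1  -0.06  0.29]
rotvec(tool) [ 0.08 -5.   -0.01] shift cm in old tool [-0.21 -0.06  0.6 ] in new tool [-0.15 -0.06  0.62]
rotvec(tool) [  0.08 -15.    -0.02] shift cm in old tool [-0.44 -0.06  1.23] in new tool [-0.1  -0.06  1.31]
```

View pics/g.png

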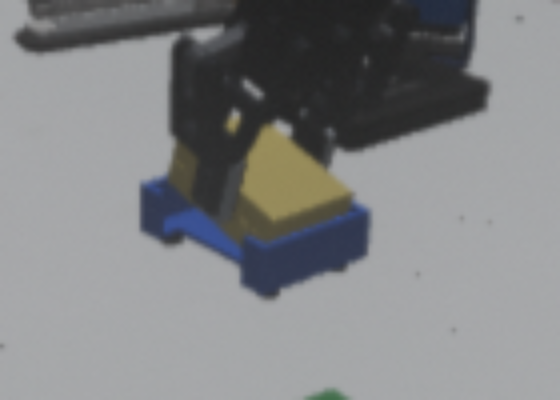

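The low edge is inside the holder at its end wall (300,235), and the far end is raised. I lower to contact.

Request:
jog_arm --plan "0 0 0 -0.08 -0.06 0.15 255;0 0 0 -0.04 0 0.15 255;0 0 0 0 0 0 255;0 0 0 0 0 0 255"

```text
time_s: 7.48
position: [0.54, 0.055, 0.0232]
tool_rot: [[0.239, 0.969, 0.064], [0.936, -0.248, 0.251], [0.259, -0.0, -0.966]]
ft_force: [-0.4, -0.1, -2.0]
grip_width: 0.0507
gripper_force: 63.2
```

```bash
python3 - <<'E'
from h import *
rel(*tgt(15,.8,24)); rel(*tgt(10,.6,20.7)); rel(*tgt(5,.3,17.3));rel(*tgt(0,0,14))
E
```

```text
rotvec(tool) [ 0.01  0.   -0.03] shift cm in old tool [ 0.04  0.05 -0.07] in new tool [ 0.04  0.05 -0.07]
rotvec(tool) [ 0.   -5.   -0.03] shift cm in old tool [-0.06  0.05  0.24] in new tool [-0.04  0.05  0.25]
rotvec(tool) [  0.   -10.    -0.04] shift cm in old tool [-0.18  0.05  0.56] in new tool [-0.08  0.05  0.59]
rotvec(tool) [  0.   -15.    -0.04] shift cm in old tool [-0.29  0.05  0.88] in new tool [-0.06  0.05  0.92]
```

Request:
jog_arm --plan "0 -2.5 0 -0.04 0.03 0.12 255;0 -2.5 0 -0.03 0.02 0.14 255;0 -2.5 0 -0.03 0 0.15 255;0 -2.5 0 -0.03 0 0.15 255;0 -2.5 0 -0.03 0 0.16 255;0 -2.5 0 -0.02 0 0.16 255;0 0 0 0 0 0 255;0 0 0 0 0 0 255"

```text
time_s: 8.15
position: [0.5404, 0.0549, 0.0142]
tool_rot: [[0.247, 0.969, 0.0], [0.969, -0.247, 0.001], [0.001, -0.0, -1.0]]
ft_force: [-0.7, 0.1, -3.0]
grip_width: 0.0508
gripper_force: 63.3
```

```bash
python3 - <<'E'
from h import *
rel(*tgt(0,0,14))
sc=imaging.get_image("scene"); save("i",cv2.resize(sc["pixels"][160:260,270:410],None,fx=4,fy=4))
E
```

```text
rotvec(tool) [-0.01 -0.07  0.02] shift cm in old tool [-0.06  0.01  0.02] in new tool [-0.06  0.01  0.02]
```

View pics/i.png

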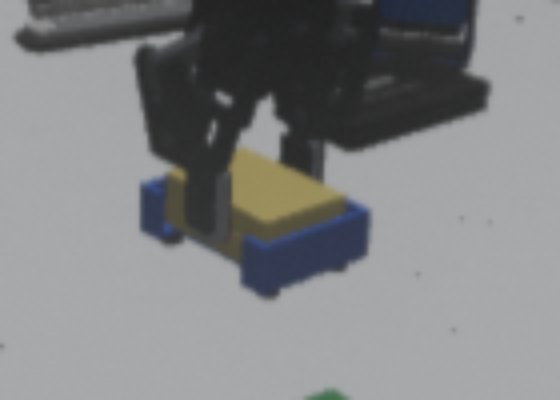

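The pile lies flat inside both end walls, with the fingers in the cut-outs. I touch down, release, and retreat.

Request:
jog_arm --plan "0 0 0 -0.06 0 0.06 255;0 0 0 0 0 0 255;0 0 0 0 0 0 0;0 0 0 0 0 0 0;0 0 0 0 0 0 0;0 0 0 0 0 0 0;0 0 0 0 0 0 0;0 0 0 0 0 0 0;0 0 0 0 0 0 0"

```text
time_s: 8.95
position: [0.5403, 0.0538, 0.0136]
tool_rot: [[0.248, 0.969, 0.0], [0.969, -0.248, 0.0], [0.0, 0.0, -1.0]]
ft_force: [0.1, 0.2, 0.2]
grip_width: 0.0852
gripper_force: 0.0
```

Request:
jog_arm --plan "0 0 0 0 0 -0.7 0;0 0 0 0 0 -1.5 0;0 0 0 0 0 -3 0;0 0 0 0 0 -4 0;0 0 0 0 0 -4 0;0 0 0 0 0 -3 0;0 0 0 0 0 0 0;0 0 0 0 0 0 0"

```text
time_s: 9.62
position: [0.5407, 0.0538, 0.1775]
tool_rot: [[0.247, 0.969, 0.004], [0.969, -0.247, -0.0], [0.001, 0.004, -1.0]]
ft_force: [-0.4, 0.4, -0.4]
grip_width: 0.0857
gripper_force: 0.0
```

```bash
python3 - <<'E'
from h import *
s=env.observe(); print(s["time_s"],s["position"],s["ft_force"],s["grip_width"])
for n in("wrist","scene"):
  im=imaging.get_image(n); W=cloud(im); hsv=cv2.cvtColor(im["pixels"],cv2.COLOR_RGB2HSV)
  m=(abs(hsv[...,0].astype(int)-25)<7)&(hsv[...,1]>60)&(im["depth"]>0)&(np.hypot(W[...,0]-.54,W[...,1]-.054)<.08)&(W[...,2]>.034)
  P=W[m]; c=P.mean(0); n_=np.linalg.svd(P-c,full_matrices=False)[2][2]
  print(n,m.sum(),c.round(4),np.percentile(P[:,2],[5,50,95]).round(4),"normal",n_.round(3),rect(P))
  if n=="wrist": a=im["pixels"]
  else: b=im["pixels"]
save("j",np.vstack([a[:250],cv2.resize(b[160:260,240:420],(640,350))]))
E
```

```text
9.6167 [0.5406603  0.05384321 0.17748433] [-0.38344283  0.35972642 -0.39272264] 0.08566121455489416
wrist 4539 [0.541  0.0552 0.0474] [0.0357 0.0369 0.1959] normal [ 0.968 -0.218 -0.125] (array([540.5,  53.5]), array([ 73.4, 146.8]), 75.7)
scene 505 [0.5354 0.0494 0.0522] [0.0352 0.0389 0.0406] normal [ 0.987 -0.153  0.043] (array([529.3,  39.7]), array([104. ,  64.9]), 74.0)
```

View pics/j.png

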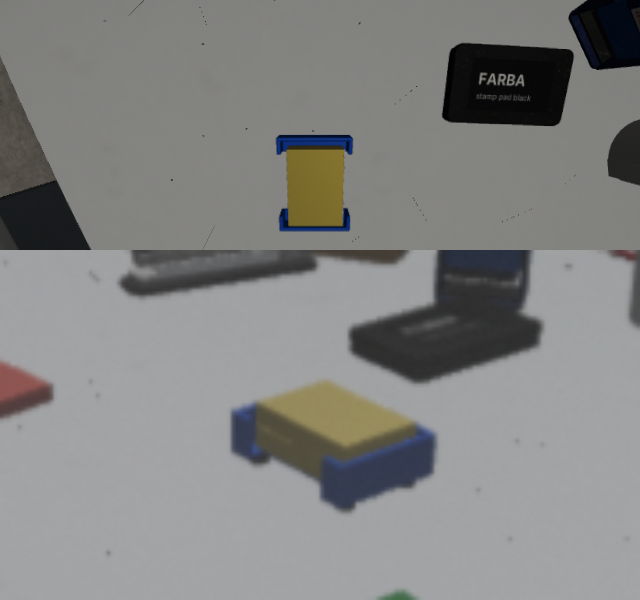

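Both views show the pile flat and flush inside the holder: wrist (315,187), scene (335,415). The median top height is about 37–39 mm against 38 mm expected. The red pad is in place, so I hand in.

```bash
python3 -c "
from rig import job; print(job.close_job())"
```

```text
the job is handed in; nothing more can be done
None
```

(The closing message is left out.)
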